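Change over the carriers of a sample loader

ROBOT

A 6-joint arm with a two-finger parallel gripper is mounted at the origin on the work surface. World frame = base frame: x ahead of the robot, y to its left, z up, the work surface at z = 0. Lengths are in m, angles in rad, forces in N, time in s.
With the tool pointing down it reaches from about 0.35 to 0.775 m from the base axis. Payload 5.5 kg.
Tool frame: the origin (TCP) lies at the very end of the fingers, on their centre line; the grasp point (between the pads) lies 19 mm behind it; z points along the fingers, y is the line along which they close (so a half turn about z gives the same grasp; the last joint's range is limited). The gripper opens to 85 mm and grips with 20 to 120 N. Pads are 22 mm wide; open, the fingers measure 114 mm over their backs; the gripper's body (76 mm by 85 mm) begins 54 mm behind the grasp point. The pads swing forward as they close: fully open they stand 13 mm farther back than shut.
Start: joints at [1.105, 0.313, 0.046, 1.304, 0, 1.431], TCP at [0.184, 0.545, 0.231] pointing down, gripper open.
Joint ranges: [-2.76, 2.76], [-0.86, 1.69], [-1.03, 1.26], [-2.2, 2.34], [-1.47, 1.5], [-3.14, 3.14]. Speed limits (rad/s): [2.57, 2.57, 3.14, 3.14, 3.14, 3.14].

INTERFACE

Orientations are given as a unit quaternion [w, x, y, z].
In Python, from workcell import env, imaging, ticket gives the robot as it stands. The module is installed in compiled form; this text tells all that it offers.
- The arm moves only by the tool apply_moves, never from a script. Its argument "rows" is a list of rows, each an object with "xyz": the shift along the tool's x, y, z in mm, a list of three; "turn": the turn, a rotation vector about the tool's x, y, z in rad, a list of three; "grip": the opening, from 0 (shut) to 1 (fully open). A call has 1 to 12 rows; each row is the pose to reach, as a shift and turn from the pose commanded when the call began, along the tool's axes at that moment; what a row does not reach only later rows make up. A row lasts 1/12 s, in which the tool goes at most 41.7 mm and 7.16 degrees, less where a joint would pass 70% of its speed; a pose out of reach is approached as far as the arm can. A call with a gripper value outside its range is refused whole. The fingers move at their own pace and stop on an object; "force" is the grip in N (left out, the last holds). Time passes only in rows, so rows that repeat a pose let the fingers close. It gives the time, the measured TCP pose, the force, the opening and the grip force at its end, in the units of the state.
- env.get_state(): the state, without advancing time (a new reading comes with each control period).
- imaging.read_camera(name): name is "scene" or "top"; returns a dict with "color" (400x640x3 uint8, blue, green, red), "z_map" (400x640 float32, m along the optical axis (not along the pixel's ray), 0 where there is no reading), "camera_matrix" (3x3 intrinsics, pixels), "k1" (the pictures are not rectified: a ray, as slopes to the right and down, at radius r is drawn at 1 + k1 r^2 times it, then the intrinsics apply), "view" (4x4, takes a point from world to camera coordinates). Camera axes: x right, y down, z forward; pixel columns grow to the right and rows downward; lengths in m; the calibration is good to about 2 mm. A picture is of the moment at which its call begins.
- ticket.hand_in(): hands the job in; it is judged then, once.
The state is a dict: "clock": time; "joint_pos": joint angles; "qvel": joint speeds; "tau": joint torques, N m; "tcp_pos": TCP position; "orientation": TCP orientation; "wrist_force": force on the tool from outside, world axes, zero at the start; "ft_torque": the same for the moment, N m; "finger_gap": finger opening in m; "grip_force": force on a finger pad.
Only numpy, scipy, OpenCV 4.12 (cv2) and the standard library are available. Lean on these libraries where they do the work, as an engineer would, in place of code of your own. Each camera call takes 0.05 s, during which the arm holds its last target. There are 200 camera calls.

TASK

On the sample loader, push the empty carrier fully home. Then hook a fingertip behind the upright lip of the carrier that holds the tube rack and draw it all the way out to its stop. Do not grasp, lift or touch the tube rack, and leave the bottle carrier and everything else where it is.

Things in the scene. Friction and masses are not known exactly. Their poses are not given: they have to be found in the camera images.
- tube_carrier (a joint): carrier with the tube rack, in m: 0 fully home (pushed in, away from the robot, hard stop), 0.120 fully out at the front stop; grows as it is drawn out along -x of its lip, towards the robot. About 2 N of friction, no spring or latch: it stays where it is left. Starts home.
- empty_carrier (a joint): carrier on which nothing stands, in m: 0 fully home (pushed in, away from the robot, hard stop), 0.120 fully out at the front stop; grows as it is drawn out along -x of its lip, towards the robot. About 2 N of friction, no spring or latch: it stays where it is left. Starts 40 to 100 mm out.
- bottle_carrier (a joint): carrier with two bottles, in m: 0 fully home (pushed in, away from the robot, hard stop), 0.120 fully out at the front stop; grows as it is drawn out along -x of its lip, towards the robot. About 2 N of friction, no spring or latch: it stays where it is left. Starts home.
- tube_lip: upright grey lip at the front end of the tube carrier: a plate 6 mm thick, 66 mm wide, rising 31 mm above the tongue behind it. Origin: middle of its top edge (56 mm above the bench). x runs along the rail, away from the robot (home); y across; z up. Behind it is the flat tongue, bare for 66 mm, its top 25 mm above the bench: room for fingertips.
- empty_lip: upright grey lip at the front end of the empty carrier: a plate 6 mm thick, 66 mm wide, rising 31 mm above the tongue behind it. Origin: middle of its top edge (56 mm above the bench). x runs along the rail, away from the robot (home); y across; z up. Built like the tube carrier; before the lip the lane is under 18 mm high, rails beside it 26 mm.
- bottle_lip: upright grey lip at the front end of the bottle carrier: a plate 6 mm thick, 66 mm wide, rising 31 mm above the tongue behind it. Origin: middle of its top edge (56 mm above the bench). x runs along the rail, away from the robot (home); y across; z up. Built like the tube carrier.
- loader: fixed sample loader: white base 400 x 292 x 10 mm and a docking head at its far end, 97 mm high. Three like grey carriers lie side by side in any order at 92 mm pitch, each 202 mm long: lip, tongue, then a tray 130 x 76 mm with 16 mm walls. Origin on the bench, mid-lane; x along the lanes, away from the robot. A carrier's lip front is 120 mm before it when home, 240 mm when out.
- tube_rack: orange tube rack 112 x 60 x 42 mm with ten white-capped tubes reaching 61 mm above its underside, standing loose in the tray of the tube carrier with a few mm of play. Origin at the centre of its underside, x along its length.
- bottle_a: amber bottle 50 mm in diameter, 75 mm high, loose in the bottle carrier. Origin at the centre of its underside.
- bottle_b: second amber bottle, like the first.
- buffer_bottle: white bottle 64 mm in diameter, 150 mm high, loose on the bench. Origin at the centre of its underside.
- tip_box: box of pipette tips 120 x 80 x 85 mm, blue with a clear top, loose on the bench. Origin at the centre of its underside.
- beaker: glass beaker 70 mm in diameter, 90 mm high, loose on the bench. Origin at the centre of its underside.
Not all that is in view belongs to the job. What is shaped like the bottle_a but green or turquoise is not meant.

How it is judged:
On the way, in this order (a step that is already met when the one before it is completed fails the run):
1. the empty carrier is pushed fully home (value of joint empty_carrier below 0.006 m), for 0.2 s.
2. the tube carrier is being drawn out with a finger against its lip (value of joint tube_carrier between 0.05 and 0.112 m and contact force between the fingers and tube_lip above 0.5 N), for 0.1 s.
3. the tube carrier has reached its front stop (value of joint tube_carrier above 0.113 m), for 0.2 s.
At the end, for the whole second after the job is handed in: The tube carrier is within 7 mm of its front stop and the empty carrier within 7 mm of home; the tube rack stands level and at rest in its tray; the bottle carrier is within 8 mm, and the bottles, buffer bottle, tip box and beaker within 15 mm, of where they began, upright (value of joint tube_carrier above 0.113 m and value of joint empty_carrier below 0.007 m and distance of bottle_lip from where it was at the start of the episode below 0.008 m and linear speed of tube_rack below 0.02 m/s and x of tube_rack in the frame of tube_lip between 0.125 and 0.143 m and z of tube_rack in the frame of tube_lip below -0.026 m and angle between tube_rack's own z axis and vertical below 0.08 rad and distance of each of bottle_a, bottle_b, buffer_bottle, tip_box, beaker from where it was at the start of the episode below 0.015 m and angle between each of bottle_a, bottle_b, buffer_bottle, tip_box, beaker's own z axis and vertical below 0.1 rad); the robot touches nothing.
It fails at once if the tube rack is touched by the robot (contact force between any of the fingers, the arm and tube_rack above 1 N).
It fails at once if the tube rack is lifted or tipped (z of tube_rack in the frame of tube_lip above -0.02 m or angle between tube_rack's own z axis and vertical above 0.2 rad).
It fails at once if the bottle carrier is moved more than 12 mm (distance of bottle_lip from where it was at the start of the episode above 0.012 m).
It fails at once if a bottle, the tip box or the beaker is moved more than 25 mm or tipped (distance of any of bottle_a, bottle_b, buffer_bottle, tip_box, beaker from where it was at the start of the episode above 0.025 m or angle between any of bottle_a, bottle_b, buffer_bottle, tip_box, beaker's own z axis and vertical above 0.25 rad).
It also fails if it takes over 45 s, if anything falls off the work surface, if the arm or the gripper's body presses on something with over 40 N, if the wrist force passes 120 N, or if a joint passes its speed limit or range.

## Working session

There is one attempt and no reset: what is moved stays moved. The work goes in short steps, Python scripts to look and compute and a tool call to move; the robot and the scene stay as the last step left them, time stands still between calls to the robot, and variables do not carry over. Pictures are saved under pics/ and viewed, at most 10 in all, crops included, and the job is handed in when it is done.

Besides the shell and the picture viewer there is one more tool, called after ">>>" as name([rows], argument=value, ...), one row to a line, values as JSON. apply_moves: Moves the arm, as the interface text tells. Its arguments: {"type":"object","properties":{"rows":{"type":"array"},"force":{"type":"number"}},"required":["rows"]}

```bash
mkdir -p pics; cat > h.py <<'E'
import numpy as np, cv2
from workcell import env, imaging, ticket
def grab(n):
    d=imaging.read_camera(n); return d
def pts(d):
    K=np.array(d["camera_matrix"]);k=d["k1"];z=d["z_map"];V=np.array(d["view"])
    h,w=z.shape; u,v=np.meshgrid(np.arange(w),np.arange(h))
    p=np.stack([u,v],-1).reshape(-1,1,2).astype(np.float64)
    # small radial: invert via cv2 (k1 only)
    s=cv2.undistortPoints(p,K,np.array([k,0,0,0,0.]))[:,0].reshape(h,w,2)
    c=np.dstack([s[...,0]*z,s[...,1]*z,z])
    W=(c-V[:3,3])@V[:3,:3]
    W[z==0]=np.nan
    return W
E
python3 - <<'E'
from h import *
for n in("scene","top"):
    d=grab(n); cv2.imwrite(f"pics/{n}0.png",d["color"]); np.savez(f"{n}0.npz",**d)
    V=np.array(d["view"]);print(n,(-V[:3,:3].T@V[:3,3]).round(3),d["k1"],V[:3,:3].round(2).tolist())
print(env.get_state())
E
```

```text
scene [1.369 0.712 0.999] -0.07200480369505459 [[-0.72, 0.69, 0.02], [0.44, 0.49, -0.75], [-0.53, -0.53, -0.66]]
top [ 0.505 -0.034  1.679] -0.00823892153398862 [[-0.01, -1.0, 0.0], [-1.0, 0.01, -0.07], [0.07, -0.0, -1.0]]
{'clock': 0.1, 'joint_pos': array([ 1.10539224e+00,  3.13913271e-01,  4.51134143e-02,  1.30359476e+00,
       -1.39497662e-05,  1.43121175e+00]), 'qvel': array([ 6.55079404e-04, -3.74353623e-04,  7.81530592e-04,  8.87882464e-04,
        9.72122961e-06,  1.22840521e-03]), 'tau': array([ 2.03220116e-03, -4.81725740e+01,  2.99243367e+01,  1.27187601e-02,
       -1.85344043e-04, -8.60580428e-06]), 'tcp_pos': array([0.18385296, 0.54434707, 0.2305134 ]), 'orientation': array([-2.31408943e-04,  1.62190059e-01,  9.86759214e-01, -7.64939018e-04]), 'wrist_force': array([-0.29694457,  0.63929354, -0.03574022]), 'ft_torque': array([-0.01019872, -0.01117703, -0.04461165]), 'grip_force': 0.0, 'finger_gap': 0.08550650142129188}
```

View pics/scene0.png

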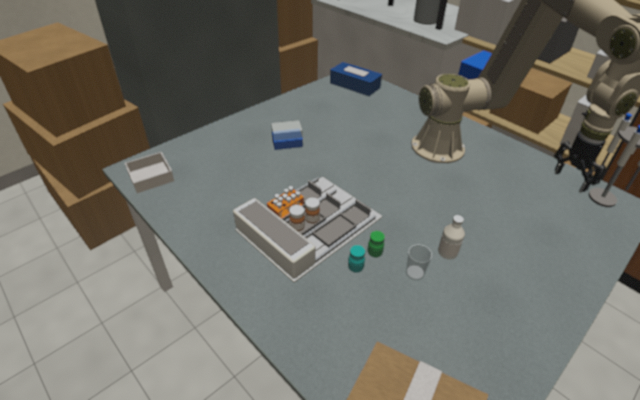

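View pics/top0.png

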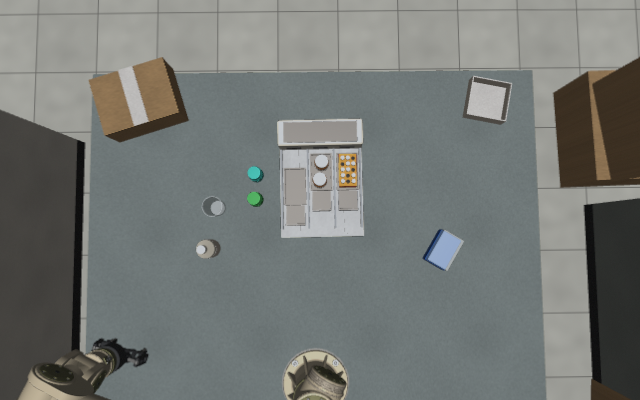

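The top view shows the loader at cols 278–363, rows 120–237. Its left lane is empty and partly out (tray at 295,187, front end near row 225). The middle lane holds the two bottles (321,160 and 320,180), and the right lane holds the orange rack (347,170). The turquoise and green bottles at (255,173) and (255,199) are decoys. Only the left carrier has nothing on it, and only the right one has orange with white caps. I'll confirm this in a crop.

```bash
python3 - <<'E'
from h import *
out=[]
D={}
for n in("top","scene"):
    d=dict(np.load(f"{n}0.npz")); d["k1"]=float(d["k1"]); W=pts(d); D[n]=(d,W)
d,W=D["top"]
hsv=cv2.cvtColor(d["color"],cv2.COLOR_BGR2HSV)
# orange rack and loader white rect (top)
m=np.zeros(W.shape[:2],bool); m[112:245,272:370]=1
z=W[...,2]
loader=m&(z>0.005)
c,_=cv2.findContours(loader.astype(np.uint8),cv2.RETR_EXTERNAL,cv2.CHAIN_APPROX_NONE); c=max(c,key=cv2.contourArea)
P=W[c[:,0,1],c[:,0,0],:2]; print("loader rect",cv2.minAreaRect(P.astype(np.float32)))
print("bench z",np.nanmedian(W[250:300,280:340,2]))
np.set_printoptions(linewidth=250,suppress=True)
for col in (295,321,347): print(col,(1e3*W[195:240,col,2]).round().astype(int), W[[195,239],col,:2].round(3).tolist())
# scene view: points
d2,W2=D["scene"]; print("scene bench",np.nanmedian(W2[300:340,200:300,2]))
for n in D:
    d_,W_=D[n]; 
    s=(abs(W_[...,2]-.054)<.009)&(W_[...,0]>.4)&(W_[...,0]<.62)&(abs(W_[...,1]+.0)<.3)
    k,l,st,ce=cv2.connectedComponentsWithStats(s.astype(np.uint8))
    for i in range(1,k):
        q=W_[l==i]; 
        if len(q)>3: print(n,ce[i].round(),len(q),np.median(q,0).round(4),q.min(0).round(3),q.max(0).round(3))
a=cv2.resize(d["color"][112:245,190:370],None,fx=4.4,fy=4.4,interpolation=cv2.INTER_CUBIC)
b=cv2.resize(d2["color"][165:290,220:400],None,fx=4.4,fy=4.4,interpolation=cv2.INTER_CUBIC)
cv2.imwrite("pics/ca.png",a);cv2.imwrite("pics/cb.png",b)
E
```

```text
loader rect ((0.7077401280403137, -0.023669719696044922), (0.34357327222824097, 0.44351711869239807), 89.45622253417969)
bench z 0.0018261008864870138
295 [24 23 28 30 23 28 26 23 29 33 31 22 22 27 26 24 24 26 28 27 31 28 32 26 26 24 26 29 22 60 60 22 16 21 17 15 30 20 16 19 14 11  9  8 14] [[0.648, 0.065], [0.494, 0.066]]
321 [30 30 25 26 26 26 25 25 26 32 23 26 28 29 57 53 26 20 17 22 19 15 22 16 23 19 20 17 26 22 23 18 22 21 20 19 18 28 18 13  8 12  7  4  6] [[0.646, -0.027], [0.493, -0.025]]
347 [27 27 28 30 26 31 26 18 24 25 27 29 28 57 55 35 14 23 18 26 21 27 15 20 21 15 18 21 18 26 19 18 15 24 21 24 26 21 22 15 17  4  4  0  3] [[0.646, -0.118], [0.492, -0.117]]
scene bench -0.002193587859523447
top [256. 204.] 10 [0.6124 0.1954 0.0508] [0.612 0.184 0.046] [0.619 0.211 0.06 ]
top [321. 210.] 36 [ 0.5939 -0.0261  0.0578] [ 0.592 -0.057  0.051] [0.596 0.005 0.063]
top [349. 209.] 32 [ 0.5951 -0.122   0.0575] [ 0.592 -0.149  0.05 ] [ 0.598 -0.088  0.062]
top [294. 224.] 32 [0.5437 0.0649 0.0576] [0.542 0.039 0.05 ] [0.546 0.094 0.062]
scene [314. 185.] 50 [ 0.5956 -0.1187  0.0532] [ 0.589 -0.153  0.045] [ 0.601 -0.082  0.059]
scene [333. 198.] 58 [ 0.5943 -0.0215  0.0527] [ 0.586 -0.059  0.045] [0.598 0.006 0.059]
scene [362. 204.] 60 [0.5447 0.0641 0.0543] [0.536 0.031 0.045] [0.55  0.099 0.061]
```

View pics/ca.png

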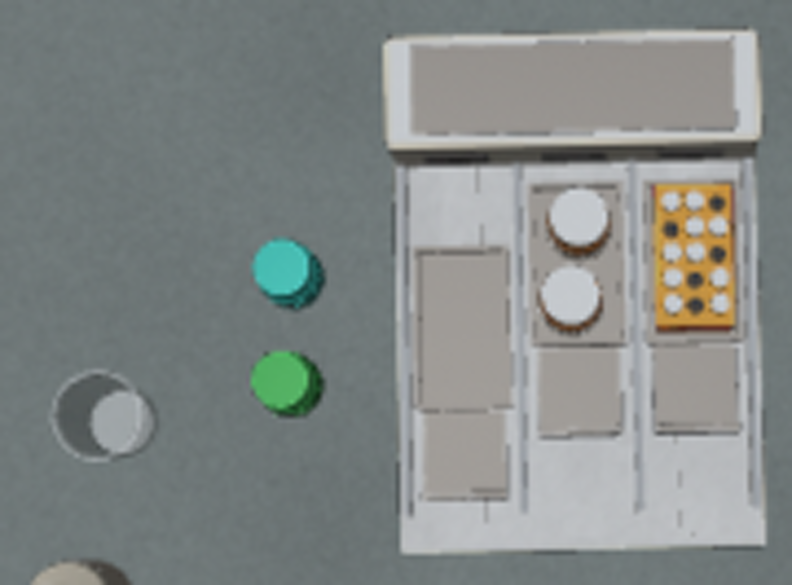

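View pics/cb.png

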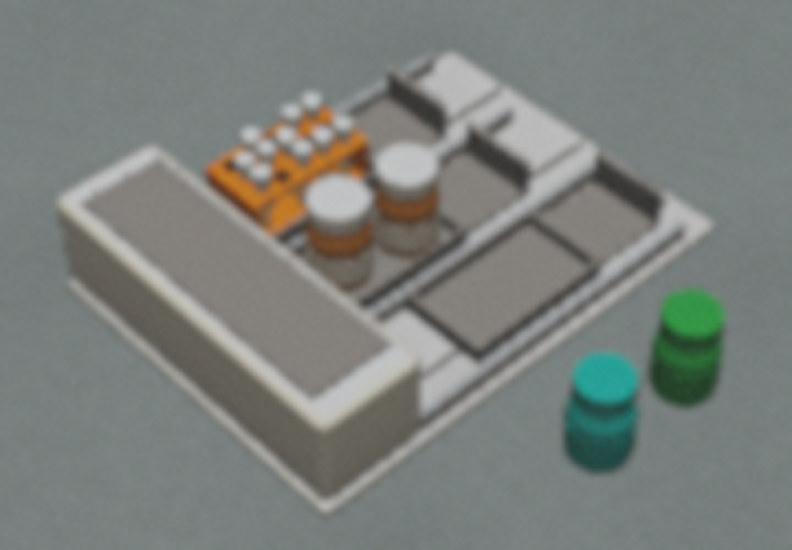

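The crops confirm it: the left carrier is empty and about 50 mm out, the middle one holds two amber bottles, and the right one holds the orange rack. The two views agree on the lip positions: empty (0.544, 0.064), bottle (0.594, −0.024), tube (0.595, −0.120), with tops at about 0.056. Lane yaw is about +0.01 rad.

First I'll shut the gripper and fly to a point in front of the empty lip.

>>> apply_moves([
  {"xyz": [-37,-30,0],"turn": [0,0,-0.1],"grip": 0},
  {"xyz": [-74,-60,0],"turn": [0,0,-0.2],"grip": 0},
  {"xyz": [-111,-89,0],"turn": [0,0,-0.3],"grip": 0},
  {"xyz": [-148,-119,0],"turn": [0,0,-0.336],"grip": 0},
  {"xyz": [-185,-149,0],"turn": [0,0,-0.336],"grip": 0},
  {"xyz": [-222,-178,0],"turn": [0,0,-0.336],"grip": 0},
  {"xyz": [-259,-208,0],"turn": [0,0,-0.336],"grip": 0},
  {"xyz": [-296,-238,0],"turn": [0,0,-0.336],"grip": 0},
  {"xyz": [-333,-268,0],"turn": [0,0,-0.336],"grip": 0},
  {"xyz": [-370,-297,0],"turn": [0,0,-0.336],"grip": 0},
  {"xyz": [-407,-327,0],"turn": [0,0,-0.336],"grip": 0},
  {"xyz": [-443,-357,0],"turn": [0,0,-0.336],"grip": 0},
])

```text
clock: 1.1
tcp_pos: [0.4533, 0.1212, 0.2312]
orientation: [-0.0, -0.005, 1.0, 0.0]
wrist_force: [1.2, 0.9, 0.1]
finger_gap: 0.0
grip_force: 0.0
```

>>> apply_moves([
  {"xyz": [0,0,0],"turn": [0,0,0],"grip": 0},
  {"xyz": [0,0,0],"turn": [0,0,0],"grip": 0},
  {"xyz": [0,0,0],"turn": [0,0,0],"grip": 0},
])

```text
clock: 1.35
tcp_pos: [0.4524, 0.123, 0.2308]
orientation: [-0.001, -0.004, 1.0, 0.0]
wrist_force: [0.3, 0.6, 0.5]
finger_gap: -0.0002
grip_force: 0.0
```

>>> apply_moves([
  {"xyz": [-19,-30,0],"turn": [0,0,0],"grip": 0},
  {"xyz": [-37,-59,0],"turn": [0,0,0],"grip": 0},
  {"xyz": [-37,-59,0],"turn": [0,0,0],"grip": 0},
  {"xyz": [-37,-59,30],"turn": [0,0,0],"grip": 0},
  {"xyz": [-37,-59,60],"turn": [0,0,0],"grip": 0},
  {"xyz": [-37,-59,90],"turn": [0,0,0],"grip": 0},
  {"xyz": [-37,-59,120],"turn": [0,0,0],"grip": 0},
  {"xyz": [-37,-59,150],"turn": [0,0,0],"grip": 0},
  {"xyz": [-37,-59,175],"turn": [0,0,0],"grip": 0},
  {"xyz": [-37,-59,190],"turn": [0,0,0],"grip": 0},
  {"xyz": [-37,-59,194],"turn": [0,0,0],"grip": 0},
  {"xyz": [-37,-59,194],"turn": [0,0,0],"grip": 0},
])

```text
clock: 2.35
tcp_pos: [0.4886, 0.0662, 0.0363]
orientation: [-0.002, -0.006, 1.0, 0.0]
wrist_force: [0.4, -0.8, -0.4]
finger_gap: 0.0001
grip_force: 0.0
```

>>> apply_moves([
  {"xyz": [-10,1,0],"turn": [0,0,0],"grip": 0},
  {"xyz": [-20,1,0],"turn": [0,0,0],"grip": 0},
  {"xyz": [-30,1,0],"turn": [0,0,0],"grip": 0},
  {"xyz": [-38,1,0],"turn": [0,0,0],"grip": 0},
  {"xyz": [-46,1,0],"turn": [0,0,0],"grip": 0},
  {"xyz": [-54,1,0],"turn": [0,0,0],"grip": 0},
  {"xyz": [-61,1,0],"turn": [0,0,0],"grip": 0},
  {"xyz": [-68,1,0],"turn": [0,0,0],"grip": 0},
  {"xyz": [-74,1,0],"turn": [0,0,0],"grip": 0},
  {"xyz": [-80,1,0],"turn": [0,0,0],"grip": 0},
  {"xyz": [-85,1,0],"turn": [0,0,0],"grip": 0},
  {"xyz": [-85,1,0],"turn": [0,0,0],"grip": 0},
])

```text
clock: 3.35
tcp_pos: [0.5769, 0.0663, 0.0372]
orientation: [0.001, -0.005, 1.0, -0.0]
wrist_force: [0.5, 0.6, -0.1]
finger_gap: -0.0002
grip_force: 0.0
```

>>> apply_moves([
  {"xyz": [-2,0,0],"turn": [0,0,0],"grip": 0},
  {"xyz": [-4,0,0],"turn": [0,0,0],"grip": 0},
  {"xyz": [-5,0,0],"turn": [0,0,0],"grip": 0},
  {"xyz": [-6,0,0],"turn": [0,0,0],"grip": 0},
])

```text
clock: 3.68
tcp_pos: [0.5797, 0.0664, 0.0371]
orientation: [-0.002, -0.005, 1.0, -0.0]
wrist_force: [-8.2, -0.8, 5.9]
finger_gap: -0.0001
grip_force: 4.0
```

```bash
python3 - <<'E'
from h import *
for n in("top","scene"):
    d=grab(n);W_=pts(d)
    s=(abs(W_[...,2]-.054)<.009)&(W_[...,0]>.4)&(W_[...,0]<.62)&(abs(W_[...,1])<.2)
    k,l,st,ce=cv2.connectedComponentsWithStats(s.astype(np.uint8))
    for i in range(1,k):
        q=W_[l==i]
        if len(q)>3: print(n,ce[i].round(),len(q),np.median(q,0).round(4),q.min(0).round(3),q.max(0).round(3))
s=env.get_state();print(s["tcp_pos"],s["wrist_force"])
cv2.imwrite("pics/s1.png",cv2.resize(d["color"][120:290,220:420],None,fx=3.5,fy=3.5,interpolation=cv2.INTER_CUBIC))
E
```

```text
top [258. 204.] 7 [0.6157 0.1899 0.0505] [0.612 0.184 0.045] [0.619 0.198 0.056]
top [321. 210.] 36 [ 0.5926 -0.0279  0.0584] [ 0.592 -0.057  0.053] [0.596 0.005 0.063]
top [341. 209.] 9 [ 0.5949 -0.0949  0.0552] [ 0.592 -0.105  0.049] [ 0.595 -0.088  0.061]
top [352. 208.] 19 [ 0.5978 -0.1325  0.0574] [ 0.594 -0.15   0.049] [ 0.599 -0.112  0.063]
scene [314. 185.] 55 [ 0.5956 -0.1166  0.0527] [ 0.589 -0.152  0.045] [ 0.601 -0.086  0.059]
scene [333. 198.] 62 [ 0.594  -0.0236  0.0523] [ 0.587 -0.059  0.045] [0.598 0.007 0.058]
scene [354. 211.] 83 [0.5917 0.0698 0.0538] [0.572 0.033 0.045] [0.597 0.1   0.063]
[0.57971023 0.06636627 0.03713155] [-5.56135716 -1.23356302  4.09568166]
```

View pics/s1.png

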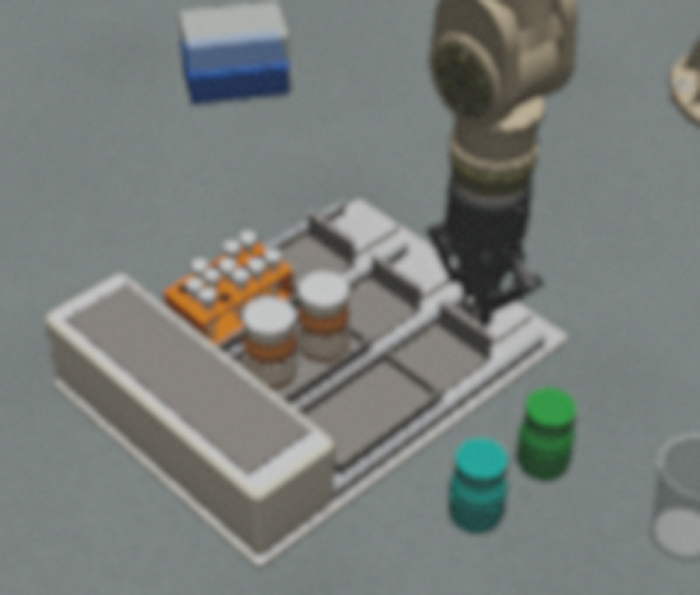

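The picture shows the empty carrier's lip now in line with the others (fingers at about 487,310), with the push reading −8 N against the hard stop. The bottles and rack are undisturbed. Next I'll back off, rise and cross over to the tube lane.

>>> apply_moves([
  {"xyz": [0,0,0],"turn": [0,0,0],"grip": 0},
  {"xyz": [8,0,0],"turn": [0,0,0],"grip": 0},
  {"xyz": [20,0,0],"turn": [0,0,0],"grip": 0},
  {"xyz": [20,0,-35],"turn": [0,0,0],"grip": 0},
  {"xyz": [20,0,-75],"turn": [0,0,0],"grip": 0},
  {"xyz": [20,0,-115],"turn": [0,0,0],"grip": 0},
  {"xyz": [10,-30,-140],"turn": [0,0,0],"grip": 0},
  {"xyz": [-5,-70,-140],"turn": [0,0,0],"grip": 0},
  {"xyz": [-18,-105,-140],"turn": [0,0,0],"grip": 0},
  {"xyz": [-30,-145,-140],"turn": [0,0,0],"grip": 0},
  {"xyz": [-44,-185,-140],"turn": [0,0,0],"grip": 0},
  {"xyz": [-44,-185,-140],"turn": [0,0,0],"grip": 0},
])

```text
clock: 4.78
tcp_pos: [0.6299, -0.1254, 0.177]
orientation: [0.002, -0.002, 1.0, -0.002]
wrist_force: [-0.2, 0.7, -0.0]
finger_gap: -0.0
grip_force: 0.0
```

>>> apply_moves([
  {"xyz": [0,0,0],"turn": [0,0,0],"grip": 0},
  {"xyz": [0,0,0],"turn": [0,0,0],"grip": 0},
  {"xyz": [0,0,0],"turn": [0,0,0],"grip": 0},
])

```text
clock: 5.03
tcp_pos: [0.6269, -0.1169, 0.1773]
orientation: [-0.0, -0.006, 1.0, 0.0]
wrist_force: [-0.3, -0.3, -0.1]
finger_gap: -0.0001
grip_force: 0.0
```

>>> apply_moves([
  {"xyz": [2,-2,25],"turn": [0,0,0],"grip": 0},
  {"xyz": [2,-2,50],"turn": [0,0,0],"grip": 0},
  {"xyz": [2,-2,75],"turn": [0,0,0],"grip": 0},
  {"xyz": [2,-2,95],"turn": [0,0,0],"grip": 0},
  {"xyz": [2,-2,110],"turn": [0,0,0],"grip": 0},
  {"xyz": [2,-2,122],"turn": [0,0,0],"grip": 0},
  {"xyz": [2,-2,132],"turn": [0,0,0],"grip": 0},
  {"xyz": [2,-2,138],"turn": [0,0,0],"grip": 0},
  {"xyz": [2,-2,141],"turn": [0,0,0],"grip": 0},
  {"xyz": [2,-2,141],"turn": [0,0,0],"grip": 0},
])

```text
clock: 5.87
tcp_pos: [0.6252, -0.1194, 0.0361]
orientation: [-0.0, -0.006, 1.0, 0.0]
wrist_force: [-0.9, -0.8, -0.9]
finger_gap: -0.0002
grip_force: 0.0
```

>>> apply_moves([
  {"xyz": [5,0,0],"turn": [0,0,0],"grip": 0},
  {"xyz": [10,0,0],"turn": [0,0,0],"grip": 0},
  {"xyz": [13,0,0],"turn": [0,0,0],"grip": 0},
  {"xyz": [16,0,0],"turn": [0,0,0],"grip": 0},
  {"xyz": [20,0,0],"turn": [0,0,0],"grip": 0},
  {"xyz": [24,0,0],"turn": [0,0,0],"grip": 0},
  {"xyz": [28,0,0],"turn": [0,0,0],"grip": 0},
  {"xyz": [32,0,0],"turn": [0,0,0],"grip": 0},
  {"xyz": [36,0,0],"turn": [0,0,0],"grip": 0},
  {"xyz": [40,0,0],"turn": [0,0,0],"grip": 0},
  {"xyz": [44,0,0],"turn": [0,0,0],"grip": 0},
  {"xyz": [48,0,0],"turn": [0,0,0],"grip": 0},
])

```text
clock: 6.87
tcp_pos: [0.5771, -0.1208, 0.0364]
orientation: [0.0, -0.005, 1.0, -0.0]
wrist_force: [1.5, -0.6, 1.6]
finger_gap: -0.0003
grip_force: 1.1
```

>>> apply_moves([
  {"xyz": [4,0,0],"turn": [0,0,0],"grip": 0},
  {"xyz": [8,0,0],"turn": [0,0,0],"grip": 0},
  {"xyz": [12,0,0],"turn": [0,0,0],"grip": 0},
  {"xyz": [16,0,0],"turn": [0,0,0],"grip": 0},
  {"xyz": [20,0,0],"turn": [0,0,0],"grip": 0},
  {"xyz": [24,0,0],"turn": [0,0,0],"grip": 0},
  {"xyz": [28,0,0],"turn": [0,0,0],"grip": 0},
  {"xyz": [32,0,0],"turn": [0,0,0],"grip": 0},
  {"xyz": [36,0,0],"turn": [0,0,0],"grip": 0},
  {"xyz": [40,0,0],"turn": [0,0,0],"grip": 0},
  {"xyz": [44,0,0],"turn": [0,0,0],"grip": 0},
  {"xyz": [48,0,0],"turn": [0,0,0],"grip": 0},
])

```text
clock: 7.87
tcp_pos: [0.5289, -0.1211, 0.0362]
orientation: [-0.0, -0.005, 1.0, 0.0]
wrist_force: [1.1, -2.1, -0.1]
finger_gap: -0.0002
grip_force: 1.1
```

Finger contact is steady and the carrier is about 80 mm out. I'll continue slowly to the stop, about 40 mm further.

>>> apply_moves([
  {"xyz": [4,0,0],"turn": [0,0,0],"grip": 0},
  {"xyz": [8,0,0],"turn": [0,0,0],"grip": 0},
  {"xyz": [12,0,0],"turn": [0,0,0],"grip": 0},
  {"xyz": [16,0,0],"turn": [0,0,0],"grip": 0},
  {"xyz": [20,0,0],"turn": [0,0,0],"grip": 0},
  {"xyz": [23,0,0],"turn": [0,0,0],"grip": 0},
  {"xyz": [26,0,0],"turn": [0,0,0],"grip": 0},
  {"xyz": [29,0,0],"turn": [0,0,0],"grip": 0},
  {"xyz": [32,0,0],"turn": [0,0,0],"grip": 0},
  {"xyz": [34,0,0],"turn": [0,0,0],"grip": 0},
  {"xyz": [36,0,0],"turn": [0,0,0],"grip": 0},
  {"xyz": [38,0,0],"turn": [0,0,0],"grip": 0},
])

```text
clock: 8.87
tcp_pos: [0.4911, -0.1213, 0.0362]
orientation: [0.0, -0.005, 1.0, 0.0]
wrist_force: [1.9, -0.4, -1.0]
finger_gap: -0.0004
grip_force: 1.1
```

>>> apply_moves([
  {"xyz": [1,0,0],"turn": [0,0,0],"grip": 0},
  {"xyz": [2,0,0],"turn": [0,0,0],"grip": 0},
  {"xyz": [3,0,0],"turn": [0,0,0],"grip": 0},
  {"xyz": [4,0,0],"turn": [0,0,0],"grip": 0},
  {"xyz": [4,0,0],"turn": [0,0,0],"grip": 0},
])

```text
clock: 9.28
tcp_pos: [0.4901, -0.1213, 0.0364]
orientation: [0.003, -0.005, 1.0, 0.001]
wrist_force: [10.8, 0.7, -8.1]
finger_gap: -0.0
grip_force: 5.0
```

It's at the stop (10.8 N). I'll release and rise.

>>> apply_moves([
  {"xyz": [0,0,0],"turn": [0,0,0],"grip": 0},
  {"xyz": [-5,0,0],"turn": [0,0,0],"grip": 0},
  {"xyz": [-12,0,0],"turn": [0,0,0],"grip": 0},
  {"xyz": [-16,0,0],"turn": [0,0,0],"grip": 0},
  {"xyz": [-16,0,0],"turn": [0,0,0],"grip": 0},
  {"xyz": [-16,0,-20],"turn": [0,0,0],"grip": 0},
  {"xyz": [-16,0,-50],"turn": [0,0,0],"grip": 0},
  {"xyz": [-16,0,-85],"turn": [0,0,0],"grip": 0},
  {"xyz": [-16,0,-120],"turn": [0,0,0],"grip": 0},
  {"xyz": [-16,0,-150],"turn": [0,0,0],"grip": 0},
  {"xyz": [-16,0,-170],"turn": [0,0,0],"grip": 0},
  {"xyz": [-16,0,-170],"turn": [0,0,0],"grip": 0},
])

```text
clock: 10.28
tcp_pos: [0.5053, -0.1222, 0.2112]
orientation: [0.003, -0.005, 1.0, -0.001]
wrist_force: [0.4, 0.4, 0.7]
finger_gap: 0.0001
grip_force: 0.0
```

>>> apply_moves([
  {"xyz": [40,0,0],"turn": [0,0,0],"grip": 0},
  {"xyz": [80,0,0],"turn": [0,0,0],"grip": 0},
  {"xyz": [80,0,0],"turn": [0,0,0],"grip": 0},
  {"xyz": [80,0,0],"turn": [0,0,0],"grip": 0},
  {"xyz": [80,0,0],"turn": [0,0,0],"grip": 0},
])

```text
clock: 10.7
tcp_pos: [0.4231, -0.1222, 0.206]
orientation: [0.0, -0.005, 1.0, 0.0]
wrist_force: [0.6, 0.8, -0.4]
finger_gap: 0.0002
grip_force: 0.0
```

```bash
python3 - <<'E'
from h import *
for n in("top","scene"):
    d=grab(n);W_=pts(d)
    s=(abs(W_[...,2]-.054)<.009)&(W_[...,0]>.4)&(W_[...,0]<.62)&(abs(W_[...,1])<.2)
    k,l,st,ce=cv2.connectedComponentsWithStats(s.astype(np.uint8))
    for i in range(1,k):
        q=W_[l==i]
        if len(q)>3: print(n,ce[i].round(),len(q),np.median(q,0).round(4),q.min(0).round(3),q.max(0).round(3))
s=env.get_state();print(s["tcp_pos"],s["wrist_force"])
cv2.imwrite("pics/s2.png",cv2.resize(d["color"][120:290,220:480],None,fx=3,fy=3,interpolation=cv2.INTER_CUBIC))
E
```

```text
top [258. 204.] 8 [0.6158 0.1912 0.0495] [0.612 0.184 0.045] [0.619 0.197 0.054]
top [321. 210.] 35 [ 0.5929 -0.0296  0.0573] [ 0.592 -0.057  0.048] [0.596 0.005 0.063]
top [293. 210.] 32 [0.5917 0.0698 0.0573] [0.59  0.043 0.046] [0.593 0.097 0.062]
top [347. 214.] 5 [ 0.5775 -0.1149  0.0619] [ 0.574 -0.122  0.061] [ 0.581 -0.108  0.063]
top [351. 221.] 7 [ 0.5536 -0.1283  0.0536] [ 0.553 -0.139  0.051] [ 0.554 -0.118  0.061]
top [352. 244.] 23 [ 0.4753 -0.1308  0.0562] [ 0.475 -0.152  0.045] [ 0.479 -0.104  0.062]
top [341. 244.] 4 [ 0.4755 -0.0916  0.0553] [ 0.472 -0.097  0.054] [ 0.476 -0.09   0.059]
scene [338. 171.] 45 [ 0.4749 -0.1192  0.0531] [ 0.469 -0.152  0.045] [ 0.481 -0.088  0.059]
scene [327. 183.] 11 [ 0.5558 -0.0935  0.0547] [ 0.553 -0.102  0.045] [ 0.563 -0.088  0.063]
scene [324. 186.] 5 [ 0.571  -0.0954  0.0496] [ 0.567 -0.098  0.045] [ 0.574 -0.093  0.052]
scene [319. 188.] 7 [ 0.5931 -0.0978  0.0484] [ 0.585 -0.1    0.045] [ 0.601 -0.09   0.063]
scene [315. 191.] 5 [ 0.6109 -0.0964  0.0485] [ 0.606 -0.099  0.046] [ 0.614 -0.095  0.052]
scene [333. 198.] 59 [ 0.5942 -0.0242  0.0529] [ 0.587 -0.062  0.045] [0.599 0.008 0.061]
scene [353. 211.] 67 [0.5933 0.0665 0.0528] [0.586 0.032 0.045] [0.599 0.098 0.06 ]
[ 0.42416594 -0.1224341   0.20626348] [ 0.3103956   0.10106859 -0.25165139]
```

View pics/s2.png

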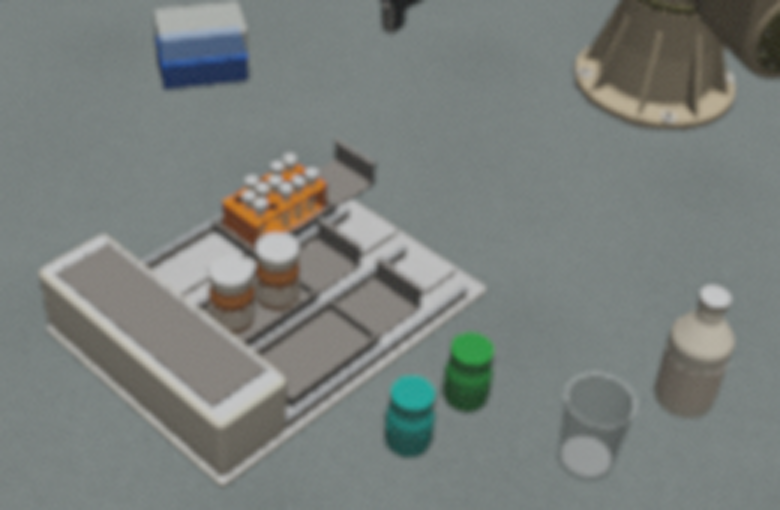

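The tube carrier is fully out: its lip is at (355,165), 120 mm from where it started. The rack stands level at (275,200), the empty carrier is home at (395,280), and everything else is in place with the arm clear. I'm handing it in.

```bash
python3 -c "
from h import *
print(ticket.hand_in())"
```

```text
the job is handed in; nothing more can be done
None
```

I pushed the empty carrier fully home, drew the tube carrier out about 120 mm to its front stop without touching the rack, and handed the job in; no verdict came back.

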